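# Hold a contact thermometer square on the ring of a tilted warming plate

## Robot

A 7-joint arm with a two-finger parallel gripper is mounted at the origin on the work surface. World frame = base frame: x ahead of the robot, y to its left, z up, the work surface at z = 0. Lengths are in m, angles in rad, forces in N, time in s.
With the tool pointing down it reaches from about 0.4 to 0.85 m from the base axis. Payload 10.4 kg.
Tool frame: the origin (TCP) lies between the finger pads; the fingertips stand 19 mm ahead of it and the grasp point (between the pads) is the TCP (manip.tips_ahead is the distance from the TCP to the fingertips, in m); z points along the fingers, y is the line along which they close (so a half turn about z gives the same grasp; the last joint's range is limited). The gripper opens to 85 mm and grips with 20 to 120 N. Pads are 22 mm wide; open, the fingers measure 114 mm over their backs; the gripper's body (76 mm by 85 mm) begins 54 mm behind the grasp point. The pads swing forward as they close: fully open they stand 13 mm farther back than shut.
Start: joints at [-1.332, 0.332, -0.065, 1.46, 0.022, 1.35, -0.088], TCP at [0.162, 0.604, 0.25] pointing down, gripper open.
Joint ranges: [-2.6, 2.6], [-0.5, 2.12], [-1.47, 1.34], [0.16, 2.42], [-1.27, 4.41], [0.06, 2.06], [-2.6, 2.6]. Speed limits (rad/s): [2.22, 2.22, 2.79, 2.79, 3.14, 3.14, 3.14].

## Interface

Orientations are given as a unit quaternion [x, y, z, w].
In Python, from workcell import manip, viewer gives the robot as it stands.
- The arm moves only by the tool arm_command, never from a script. Its argument "series" is text: rows parted by semicolons, each of 5 numbers parted by spaces: the closure, from 0 (fully open) to 1 (shut), then the shift along the tool's x, y, z normalised to -1 to 1, where 1 is 0.4 m, then the turn about the tool's z normalised to -1 to 1, where 1 is 180 degrees. In form: jaw tx ty tz spin; .... A call has exactly 10 rows; each row shifts and turns the commanded pose from where the row before left it, along the tool's axes as they then stand; what a row does not reach is not made up. A row lasts 1/8 s, in which the tool goes at most 62.5 mm and 10.7 degrees, less where a joint would pass 70% of its speed; a pose out of reach is approached as far as the arm can. A call with a number of a shift or a turn outside -1 to 1 is refused whole. A call with a gripper value outside its range is refused whole. The fingers move at their own pace and stop on an object; "newtons" is the grip in N (left out, the last holds). Time passes only in rows, so rows that do not move let the fingers close, or fill a call up. It gives the time, the measured TCP pose, the force, the opening and the grip force at its end, in the units of the state.
- manip.get_obs(): the state, without advancing time (a new reading comes with each control period).
- viewer.camera(name): name is "side" or "top"; returns a dict with "pixels" (384x512x3 uint8, red, green, blue), "intrinsics" (3x3 intrinsics, pixels), "extrinsics" (4x4, takes a point from world to camera coordinates). Camera axes: x right, y up, looking along -z (the intrinsics and any distortion apply to the point x, -y, -z); pixel columns grow to the right and rows downward; lengths in m; the calibration is good to about 2 mm. A picture is of the moment at which its call begins. There is no depth.
- manip.hand_in(): hands the job in; it is judged then, once.
The state is a dict: "clock": time; "joint_pos": joint angles; "joint_velocities": joint speeds; "tau": joint torques, N m; "position": TCP position; "ee_rot": TCP orientation; "ft_force": force on the tool from outside, world axes, zero at the start; "torque": the same for the moment, N m; "grip_width": opening from 0.0 (shut) to 1.0 (fully open); "grasp_force": force on a finger pad.
Only numpy, scipy, OpenCV 4.12 (cv2) and the standard library are available. Lean on these libraries where they do the work, as an engineer would, in place of code of your own. Each camera call takes 0.05 s, during which the arm holds its last target. There are 200 camera calls.

## Task

Check the tilted warming plate with the contact thermometer: lift the thermometer out of its white holder block and bring its sprung tip onto the middle of the ring printed on the plate, with the thermometer square to the plate's sloping face. Press lightly, just until the sprung tip is pushed in about half way, and finish the program still gripping the thermometer and holding it steady there. Keep the robot itself off the plate and its stand, never press hard on the plate, do not shift the plate, and leave the glassware and the mortar where they stand.

Things in the scene. Friction and masses are not known exactly. Their poses are not given: they have to be found in the camera images.
- probe: Contact thermometer, about 0.15 kg, tip down in the holder. Grey handle 36 (x) by 26 (y) by 75 mm (z), below it a steel stem 12 mm thick, 55 mm long, then a brass tip 8 mm thick sticking out 15 mm. Origin: on the axis at the handle's underside, which rests on the holder; z runs up the axis from tip to handle. Handle at z 0 to 75 mm, end of the free tip at z -70 mm. Grip across the 26 mm.
- tip (a point): The rounded end of the thermometer's brass tip, on its axis (moves with the sprung tip); z as for the thermometer.
- probe_tip (a joint): How far the sprung tip is pushed in, in m: 0 is fully out, 0.012 fully in (the stop). The spring pushes back with 1 N at 0, 4 N at half way (0.006) and 7 N at 0.012.
- holder: White plastic block 75 x 75 x 80 mm, fixed to the bench, with a vertical through hole of 16 mm diameter in the middle of its top, in which the thermometer's stem hangs freely. Origin: centre of its underside, on the bench; top at z = 80 mm.
- stand: Stand of the warming plate, fixed: white base 150 (x) by 270 (y) by 32 mm, two grey cheeks 108 mm high at its y ends with black knobs outside them (292 mm overall). Between the cheeks a bare aluminium plate, 160 x 220 x 10 mm, pivots on an axis along y, 85 mm above the bench; its face lies 4 mm above the axis. Origin: centre of the base's underside.
- ring (a point): Centre of the dark ring printed on the plate's upper face (20 mm inside, 28 mm outside diameter), somewhere along the plate's middle line, up to 60 mm to either side of its centre. z is square to the plate's face, pointing up out of it; y runs along the pivot axis.
- dropper_a: Clear glass dropper bottle with a black bulb, 28 mm diameter, 87 mm high; leave alone. Origin: centre of its underside.
- dropper_b: Amber glass dropper bottle with a black bulb, 28 mm diameter, 87 mm high; leave alone. Origin: centre of its underside.
- flask: Conical glass flask, 64 mm diameter at the foot, 102 mm high; leave alone. Origin: centre of its underside.
- mortar: White porcelain mortar, 112 mm diameter at the rim, 58 mm high, its pestle standing up to about 95 mm; leave alone. Origin: centre of its underside.
- plate (a joint): Tilt of the plate in rad, 0 level, clamped at 0.22 to 0.42: its edge towards the robot (the stand's -x side) is low. A small dark cross is printed near each corner, and one dark ring on the middle line between the cheeks.
Mind the look-alikes: they are no part of the job. What is meant by the probe is not blue or pink, and is the smaller of those in its own colour.

How it is judged:
On the way:
1. the thermometer is drawn clear of its holder, in the fingers, touching neither holder nor stand (z of tip in the frame of holder above 0.082 m and contact force between the fingers and probe above 1 N and contact force between probe and holder below 0.1 N and contact force between probe and stand below 0.1 N), for 0.1 s.
At the end, for the whole second after the job is handed in: The gripped thermometer is still and clear of its holder: tip within 8 mm of the ring's centre, axis within 0.14 rad (8 degrees) of square to the plate, sprung tip pushed in 3 to 9 mm of 12, 1 to 8 N on the plate, and the plate not shifted over 5 mm (distance between tip and ring below 0.008 m and angle between the z axis of probe and the z axis of ring, either way round below 0.14 rad and z of probe in the frame of ring above 0.04 m and value of joint probe_tip between 0.003 and 0.009 m and contact force between probe and stand between 1 and 8 N and contact force between the fingers and probe above 1 N and contact force between probe and holder below 0.1 N and distance of ring from where it was at the start of the episode below 0.005 m and linear speed of probe below 0.01 m/s); the arm keeps its last pose, push and grip.
It fails at once if the plate is pressed with more than 15 N (contact force between probe and stand above 15 N).
It fails at once if the robot itself touches the plate or its stand (contact force between any of the arm, the fingers and stand above 1 N).
It fails at once if the glassware or the mortar is shifted by more than 20 mm (distance of any of dropper_a, dropper_b, flask, mortar from where it was at the start of the episode above 0.02 m).
It also fails if it takes over 48 s, if anything falls off the work surface, if the arm or the gripper's body presses on something with over 40 N, if the wrist force passes 120 N, or if a joint passes its speed limit or range.

## Working session

There is one attempt and no reset: what is moved stays moved. The work goes in short steps, Python scripts to look and compute and a tool call to move; the robot and the scene stay as the last step left them, time stands still between calls to the robot, and variables do not carry over. Pictures are saved under pics/ and viewed, at most 10 in all, crops included, and the job is handed in when it is done.

Besides the shell and the picture viewer there is one more tool, called after "Call:" as name(argument=value, ...) on one line, values as JSON. arm_command: Moves the arm, as the interface text tells. Scaled input: -1 to 1 covers 0.4 m each way for a shift and 180 degrees each way for a turn. Its arguments: {"type":"object","properties":{"series":{"type":"string"},"newtons":{"type":"number"}},"required":["series"]}

```bash
mkdir -p pics; python3 - <<'E'
from workcell import manip, viewer
import cv2,numpy as np
for n in("side","top"):
    c=viewer.camera(n); cv2.imwrite(f"pics/{n}0.png",c["pixels"][:,:,::-1])
    np.savez(f"{n}0.npz",**c); print(n,c["intrinsics"],c["extrinsics"].round(4),[k for k in c])
print(manip.get_obs())
E
```

```text
side [[460.56443618   0.         252.34784769]
 [  0.         460.56443618 188.08626034]
 [  0.           0.           1.        ]] [[-0.9947 -0.1023 -0.0054  0.5976]
 [ 0.0688 -0.706   0.7048 -0.1103]
 [-0.0759  0.7007  0.7094 -1.4871]
 [ 0.      0.      0.      1.    ]] ['pixels', 'intrinsics', 'extrinsics']
top [[400.25519545   0.         258.26910706]
 [  0.         400.25519545 184.33259152]
 [  0.           0.           1.        ]] [[ 0.008  -0.9999  0.0082 -0.0276]
 [ 0.9896  0.0091  0.1436 -0.6083]
 [-0.1436  0.0069  0.9896 -1.5355]
 [ 0.      0.      0.      1.    ]] ['pixels', 'intrinsics', 'extrinsics']
{'clock': 0.1, 'joint_pos': array([-1.33160964,  0.33282843, -0.06469411,  1.46089272,  0.02161899,
        1.34991637, -0.08850005]), 'joint_velocities': array([ 0.00130289, -0.00263427,  0.00046949, -0.00105706, -0.00044696,
        0.00034152, -0.00027399]), 'tau': array([ 1.64603007e-03, -6.26739979e+01,  4.92808514e-02, -3.92426813e+01,
        1.63070904e-02,  7.14011461e-03, -5.71777207e-06]), 'position': array([0.16168071, 0.60338145, 0.24956625]), 'ee_rot': array([ 1.30510686e-01,  9.91446673e-01, -6.72790127e-04, -4.66773172e-05]), 'ft_force': array([ 0.38567523, -0.04819459, -0.16153352]), 'torque': array([-0.00328014,  0.01961086, -0.03070905]), 'grasp_force': 0.0, 'grip_width': 1.0016413727206077}
```

View pics/side0.png

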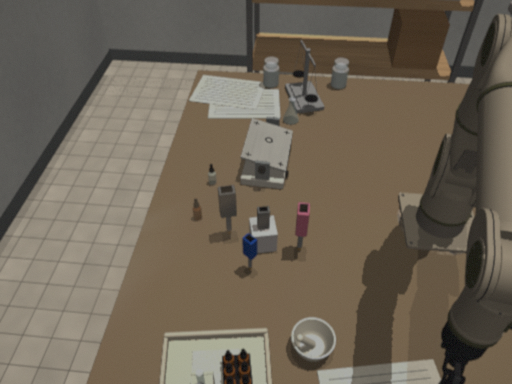

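View pics/top0.png

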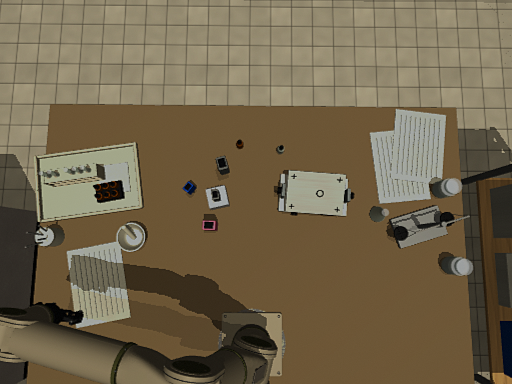

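```bash
python3 - <<'E'
import cv2,numpy as np
s=cv2.imread("pics/side0.png");t=cv2.imread("pics/top0.png")
a=cv2.resize(s[175:275,185:315],(780,600),interpolation=cv2.INTER_CUBIC)
b=cv2.resize(t[150:235,175:285][:, :],(770,595),interpolation=cv2.INTER_CUBIC)
cv2.imwrite("pics/a.png",a)
x1=cv2.resize(t[180:215,200:235],(400,400),interpolation=cv2.INTER_CUBIC)
x2=cv2.resize(t[162:222,270:360],(600,400),interpolation=cv2.INTER_CUBIC)
x1=cv2.resize(x1,(340,340)); x2=cv2.resize(t[165:220,272:358],(430,275),interpolation=cv2.INTER_CUBIC)
x3=cv2.resize(s[115:190,235:300],(260,300),interpolation=cv2.INTER_CUBIC)
c=np.zeros((600,780,3),np.uint8);c[:340,:340]=x1;c[:275,345:775]=x2;c[280:580,345:605]=x3
cv2.imwrite("pics/b.png",c)
E
```

```text
(no output)
```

View pics/a.png

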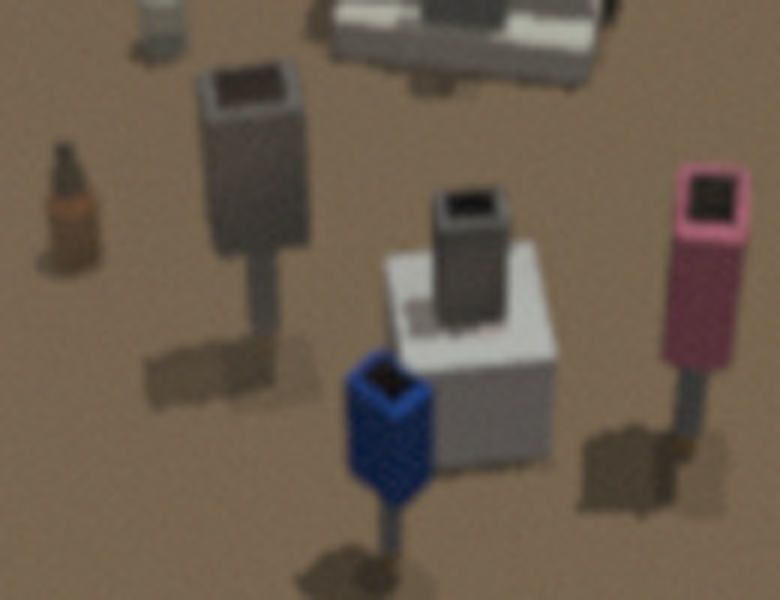

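View pics/b.png

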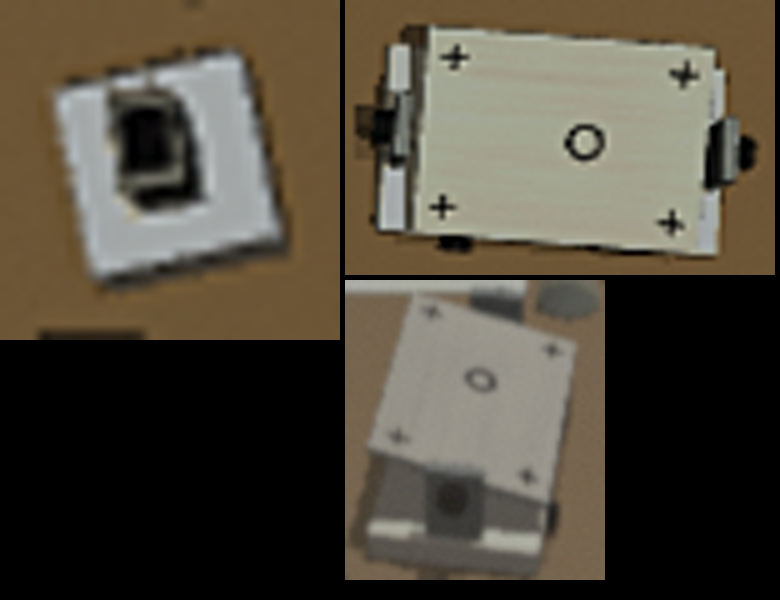

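```bash
cat > h.py <<'E'
import cv2,numpy as np
C={n:np.load(f"{n}0.npz") for n in("side","top")}
F=np.diag([1,-1,-1.])
def P(n): return C[n]["intrinsics"]@F@C[n]["extrinsics"][:3]
def proj(n,X): q=P(n)@np.append(X,1); return q[:2]/q[2]
def tri(s,t):
    X=cv2.triangulatePoints(P("side"),P("top"),np.float64(s),np.float64(t)).ravel(); X=X[:3]/X[3]
    return X,[(proj("side",X)-s).round(1),(proj("top",X)-t).round(1)]
def onz(n,uv,z):
    p=P(n);A=p[:,[0,1]];H=np.c_[A,p[:,2]*z+p[:,3]]; q=np.linalg.solve(H,[*uv,1]); return q[:2]/q[2]
def dark(n,uv,r=4):
    g=cv2.cvtColor(C[n]["pixels"],cv2.COLOR_RGB2GRAY).astype(float);u,v=map(int,np.round(uv))
    w=g[v-r:v+r+1,u-r:u+r+1];w=np.clip(np.median(w)-12-w,0,None);yy,xx=np.mgrid[-r:r+1,-r:r+1]
    return np.array([u+(w*xx).sum()/w.sum(),v+(w*yy).sum()/w.sum()])
def cr(p,s,o): return (np.array(p)+.5)/s-.5+np.array(o)
E
python3 - <<'E'
from h import *
S=[(87,31),(53,156),(207,69),(183,195),(136,100)];T=[(339,74),(110,57),(327,222),(97,206),(240,142)]
X=[]
for i,(s,t) in enumerate(zip(S,T)):
    s=cr(s,4,(235,115));t=cr(t,5,(272,165))
    r=5 if i==4 else 4
    s2,t2=dark("side",s,r),dark("top",t,r)
    x,e=tri(s2,t2);X.append(x);print(s.round(1),s2.round(1),t.round(1),t2.round(1),x.round(4),e)
X=np.array(X);c=X[:4].mean(0);n=np.linalg.svd(X[:4]-c)[2][2];n*=np.sign(n[2])
print("c",c,"n",n,"tilt",np.arccos(n[2]),"ring off",(X[4]-c)@n)
ey=(X[[1,3]]-X[[0,2]]).mean(0);print("y axis",ey,np.linalg.norm(ey),"yaw",np.arctan2(-ey[0],ey[1]))
ex=(X[[0,1]]-X[[2,3]]).mean(0);print("x axis",ex,np.linalg.norm(ex))
print("handle top",tri(cr((470,206),6,(185,175)),cr((148,140),340/35,(200,180))))
for n,s,o,z,pts in [("side",6,(185,175),.155,[(435,196),(500,188),(507,222),(436,230)]),("side",6,(185,175),.08,[(386,257),(534,243),(555,355),(398,367)]),("top",340/35,(200,180),.08,[(55,90),(238,50),(285,235),(97,268)]),("top",340/35,(200,180),.155,[(110,92),(172,95),(183,180),(118,188)])]:
    q=np.array([onz(n,cr(p,s,o),z) for p in pts]);print(n,z,q.round(4).tolist(),"c",q.mean(0),"edges",np.linalg.norm(q-np.roll(q,-1,0),axis=1).round(3),"ang",np.degrees(np.arctan2(*(np.roll(q,-1,0)-q).T[::-1])).round(1))
E
```

```text
[256.4 122.4] [257.  121.2] [339.4 179.4] [339.4 179.6] [ 0.6179 -0.3285  0.1142] [array([-0.3, -0.1]), array([-0. ,  0.4])]
[247.9 153.6] [247.  154.8] [293.6 176. ] [293.5 176. ] [ 0.6342 -0.1565  0.0992] [array([0.1, 0. ]), array([ 0. , -0.1])]
[286.4 131.9] [287.1 130.6] [337. 209.] [336.8 209.3] [ 0.5069 -0.3222  0.0843] [array([-0.5, -0.1]), array([-0. ,  0.6])]
[280.4 163.4] [280.1 163.7] [291.  205.8] [291.  205.8] [ 0.5209 -0.1485  0.0754] [array([-0.2, -0. ]), array([-0. ,  0.2])]
[268.6 139.6] [268.7 139.5] [319.6 193. ] [319.5 193.1] [ 0.5689 -0.256   0.0909] [array([-0.2, -0. ]), array([-0. ,  0.3])]
c [ 0.56999144 -0.23890786  0.09326555] n [-0.2267381   0.08688986  0.97007215] tilt 0.24526853668205648 ring off -0.0035741405679437744
y axis [ 0.01511192  0.17282361 -0.01195762] 0.173894671435143 yaw -0.08721947546314625
x axis [ 0.11217872 -0.00710963  0.02687187] 0.11557122759856202
handle top (array([0.55537922, 0.13689498, 0.15448251]), [array([-0., -0.]), array([-0.,  0.])])
side 0.155 [[0.5726, 0.1326], [0.5419, 0.1243], [0.5369, 0.1459], [0.57, 0.1543]] c [0.55534193 0.13925654] edges [0.032 0.022 0.034 0.022] ang [-165.   103.2   14.2  -83.3]
side 0.08 [[0.5997, 0.1084], [0.5257, 0.0916], [0.5104, 0.1636], [0.5862, 0.1786]] c [0.55549442 0.13553365] edges [0.076 0.074 0.077 0.072] ang [-167.2  102.    11.2  -79.1]
top 0.08 [[0.584, 0.1817], [0.6006, 0.1097], [0.5272, 0.0897], [0.5135, 0.1633]] c [0.55632963 0.13611543] edges [0.074 0.076 0.075 0.073] ang [ -77.  -164.8  100.5   14.6]
top 0.155 [[0.5735, 0.1516], [0.5725, 0.1282], [0.5404, 0.1234], [0.5372, 0.1477]] c [0.55589658 0.13769715] edges [0.023 0.032 0.025 0.036] ang [ -92.3 -171.4   97.6    6.1]
```

```bash
python3 - <<'E'
from h import *
from scipy.optimize import least_squares
from workcell import manip
S=[(87,31),(53,156),(207,69),(183,195),(136,100)];T=[(339,74),(110,57),(327,222),(97,206),(240,142)]
S=[cr(s,4,(235,115)) for s in S];T=[cr(t,5,(272,165)) for t in T]
S2=[dark("side",s,3) if i<4 else dark("side",s,5) for i,s in enumerate(S)];T2=[dark("top",t,4+(i==4)) for i,t in enumerate(T)]
def pts(p):
    x,y,w,a,hx,hy,r=p; d=np.array([np.cos(w),np.sin(w),0]);e=np.array([-np.sin(w),np.cos(w),0])
    f=d*np.cos(a)+np.array([0,0,np.sin(a)]);n=-d*np.sin(a)+np.array([0,0,np.cos(a)])
    o=np.array([x,y,.085])+.004*n
    return [o+hx*f-hy*e,o+hx*f+hy*e,o-hx*f-hy*e,o-hx*f+hy*e,o+r*e],n
for s,t in((S,T),(S2,T2)):
    f=lambda p:np.concatenate([np.r_[proj("side",X)-a,proj("top",X)-b] for X,a,b in zip(pts(p)[0],s,t)])
    r=least_squares(f,[.57,-.24,-.08,.25,.058,.087,-.017]);print(r.x.round(4),np.abs(r.fun).max().round(2),np.sqrt((r.fun**2).mean()).round(2),"ring",pts(r.x)[0][4].round(4),"n",pts(r.x)[1].round(3))
from scipy.spatial.transform import Rotation as R
print(R.from_quat(manip.get_obs()["ee_rot"]).as_matrix().round(3))
E
```

```text
[ 0.5716 -0.2412 -0.0645  0.2535  0.0578  0.088  -0.0162] 0.52 0.31 ring [ 0.5696 -0.2572  0.0889] n [-0.25   0.016  0.968]
[ 0.5715 -0.2409 -0.0688  0.2566  0.0578  0.0882 -0.0163] 0.6 0.29 ring [ 0.5694 -0.257   0.0889] n [-0.253  0.017  0.967]
[[-0.966  0.259 -0.   ]
 [ 0.259  0.966 -0.001]
 [-0.    -0.001 -1.   ]]
```

The probe is the small grey one standing in the white holder (side px 263,215). Of the others, the grey at (228,205) is larger and stands free, and the blue (250,248) and pink (302,222) ones are excluded by colour.

Call:
arm_command(series="0 -0.125 -0.087 0 0; 0 -0.125 -0.087 0 0; 0 -0.125 -0.087 0 0; 0 -0.125 -0.087 0 0; 0 -0.125 -0.087 0 0; 0 -0.125 -0.087 0 0; 0 -0.125 -0.087 0 0; 0 -0.125 -0.087 0 0; 0 -0.125 -0.087 0 0; 0 0 0 0 0", newtons=30)

```text
clock: 1.35
position: [0.5178, 0.1795, 0.25]
ee_rot: [0.135, 0.991, -0.001, 0.0]
ft_force: [-0.5, 0.7, 0.3]
grip_width: 1.002
grasp_force: 0.0
```

Call:
arm_command(series="0 0 0 0 -0.051; 0 0 0 0 -0.051; 0 0 0 0 -0.051; 0 -0.0355 -0.0625 0 0; 0 -0.035 -0.0625 0 0; 0 0 0 0.04 0; 0 0 0 0.04 0; 0 0 0 0.02 0; 0 0 0 0 0; 0 0 0 0 0")

```text
clock: 2.6
position: [0.5538, 0.1424, 0.2108]
ee_rot: [-0.109, 0.994, 0.0, 0.0]
ft_force: [0.6, -0.4, -0.5]
grip_width: 1.001
grasp_force: 0.0
```

```bash
cat > see.py <<'E'
import sys
from workcell import manip, viewer
import cv2,numpy as np
from scipy.spatial.transform import Rotation as R
tag,su,sv,tu,tv=sys.argv[1],*map(int,sys.argv[2:6])
out=[]
for n,u,v in(("side",su,sv),("top",tu,tv)):
    c=viewer.camera(n); np.savez(f"{n}_{tag}.npz",**c)
    out.append(cv2.resize(c["pixels"][v-40:v+40,u-26:u+26,::-1],(390,600),interpolation=cv2.INTER_CUBIC))
cv2.imwrite(f"pics/{tag}.png",np.hstack(out))
o=manip.get_obs();print(o["position"].round(4),R.from_quat(o["ee_rot"]).as_matrix().round(3).tolist(),o["ft_force"].round(2),o["torque"].round(2),o["grip_width"],o["grasp_force"])
E
python3 see.py c 263 215 216 195
```

```text
[0.554  0.1422 0.2109] [[-0.976, -0.217, 0.001], [-0.217, 0.976, 0.0], [-0.001, 0.0, -1.0]] [-0.05  0.56  0.26] [ 0.02 -0.02  0.04] 0.9987529462999062 0.0
```

View pics/c.png

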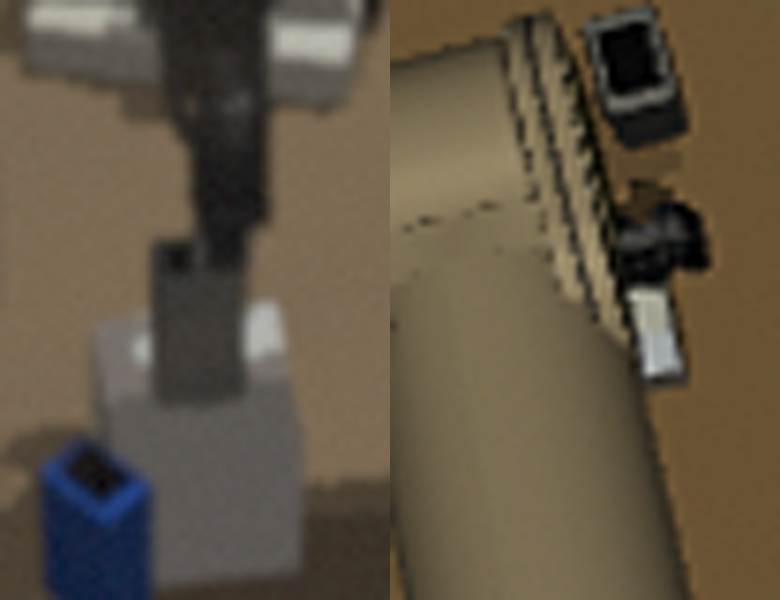

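Call:
arm_command(series="0 -0.0015 -0.0145 0 0; 0 0 0 0.039 0; 0 0 0 0.039 0; 0 0 0 0.039 0; 0 0 0 0.039 0; 0 0 0 0.039 0; 0 0 0 0 0; 0 0 0 0 0; 0 0 0 0 0; 0 0 0 0 0")

```text
clock: 3.95
position: [0.5559, 0.1366, 0.1328]
ee_rot: [-0.109, 0.994, 0.0, 0.0]
ft_force: [-0.1, 0.8, 1.2]
grip_width: 0.999
grasp_force: 0.0
```

Call:
arm_command(series="1 0 0 0 0; 1 0 0 0 0; 1 0 0 0 0; 1 0 0 0 0; 1 0 0 0 0; 1 0 0 0 0; 1 0 0 0 0; 1 0 0 0 0; 1 0 0 0 0; 1 0 0 0 0", newtons=30)

```text
clock: 5.2
position: [0.5556, 0.1365, 0.1323]
ee_rot: [-0.109, 0.994, 0.0, 0.0]
ft_force: [0.0, 1.2, 1.5]
grip_width: 0.299
grasp_force: 36.4
```

Call:
arm_command(series="1 0 0 -0.025 0; 1 0 0 -0.025 0; 1 0 0 -0.025 0; 1 0 0 -0.025 0; 1 0 0 -0.025 0; 1 0 0 0 0; 1 0 0 0 0; 1 0.0075 0 0 0; 1 0.0075 0 0 0; 1 0 0 0 0")

```text
clock: 6.45
position: [0.5498, 0.1355, 0.1823]
ee_rot: [-0.109, 0.994, 0.0, 0.0]
ft_force: [3.1, 1.1, -4.2]
grip_width: 0.303
grasp_force: 35.6
```

Call:
arm_command(series="1 0.0075 0 0 0; 1 0.0075 0 0 0; 1 0.0075 0 0 0; 1 0.0075 0 0 0; 1 0.0075 0 0 0; 1 0.0075 0 0 0; 1 0.0075 0 0 0; 1 0.0075 0 0 0; 1 0 0 0 0; 1 0 0 0 0")

```text
clock: 7.7
position: [0.5262, 0.1299, 0.1824]
ee_rot: [-0.109, 0.994, -0.0, -0.0]
ft_force: [1.4, 2.3, -1.7]
grip_width: 0.299
grasp_force: 36.0
```

```bash
python3 see.py d 266 205 216 195
```

```text
[0.5262 0.1299 0.1823] [[-0.976, -0.217, -0.0], [-0.217, 0.976, -0.0], [0.0, 0.0, -1.0]] [ 0.92  1.34 -0.51] [ 0.41 -0.59  0.03] 0.2997259513511914 36.00756525993347
```

View pics/d.png

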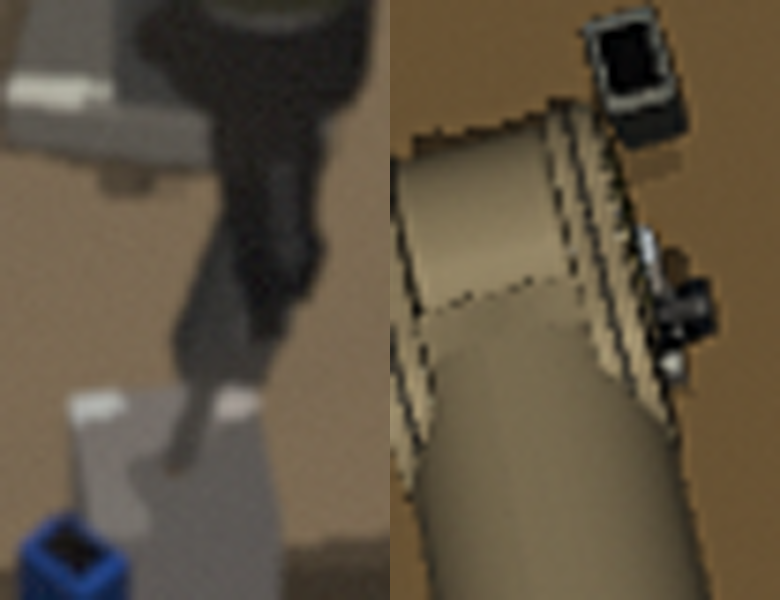

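Call:
arm_command(series="1 0 0 -0.02 0; 1 0 0 -0.03 0; 1 0 0 -0.04 0; 1 0 0 -0.05 0; 1 0 0 -0.05 0; 1 0 0 -0.05 0; 1 0 0 0 0; 1 0 0 0 0; 1 0 0 0 0; 1 0 0 0 0")

```text
clock: 9.05
position: [0.526, 0.1299, 0.2777]
ee_rot: [-0.109, 0.994, -0.0, -0.001]
ft_force: [0.6, 0.8, -2.6]
grip_width: 0.301
grasp_force: 36.0
```

```bash
python3 see.py e 266 185 232 195
```

```text
[0.5262 0.13   0.278 ] [[-0.976, -0.217, -0.0], [-0.217, 0.976, -0.0], [0.001, -0.0, -1.0]] [-0.73 -0.31 -1.84] [0.02 0.03 0.01] 0.2997372696501773 35.99622309207916
```

View pics/e.png

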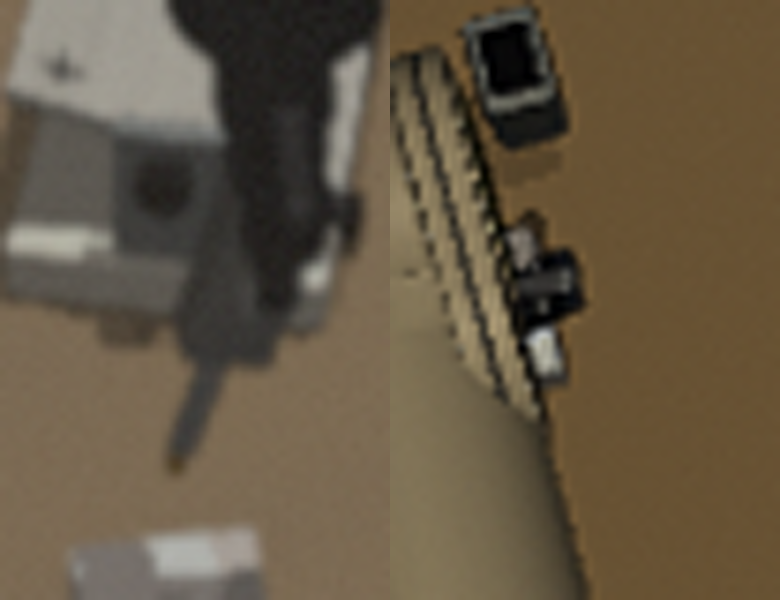

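```bash
cat > tilt.py <<'E'
import sys
from h import *
import json
def fit(T,tx,tip,top):
    from scipy.optimize import least_squares
    T=np.array(T);tx=np.array(tx)
    def q(p):
        a,g=p;u=np.cos(a)*np.array([0,0,1])+np.sin(a)*tx
        return T-(g+.07)*u,T-g*u
    f=lambda p:np.r_[proj("side",q(p)[0])-tip,proj("side",q(p)[1])-top]
    r=least_squares(f,[.25,.0525]);return r.x,r.fun,q(r.x)[0]
E
python3 - <<'E'
from tilt import *
o=(240,145)
for tip,top in [((175,472),(213,362)),((178,468),(216,358))]:
    x,f,t=fit([.5261,.13,.278],[-.976,-.217,0],cr(tip,7.5,o),cr(top,7.5,o));print(x,f.round(2),t)
for a in(.2,.25,.3,.35):
    T=np.array([.5261,.13,.278]);u=np.array([-.976*np.sin(a),-.217*np.sin(a),np.cos(a)])
    print(a,[((proj("side",T-d*u)-o+.5)*7.5-.5).round(0) for d in(.0525,.1225)])
E
```

```text
[0.24930899 0.05723358] [-0.47  1.31  0.88 -1.05] [0.55673947 0.13681226 0.15470008]
[0.24350227 0.05495531] [-0.43  1.32  0.81 -1.08] [0.55550406 0.13653758 0.15673093]
0.2 [array([230., 346.]), array([190., 474.])]
0.25 [array([223., 345.]), array([174., 473.])]
0.3 [array([216., 344.]), array([159., 472.])]
0.35 [array([210., 343.]), array([144., 470.])]
```

Call:
arm_command(series="1 0 0 0 0.0455; 1 0 0 0 0.0455; 1 -0.008 -0.08 0 0; 1 -0.008 -0.12 0 0; 1 -0.008 -0.14 0 0; 1 -0.008 -0.14 0 0; 1 -0.008 -0.14 0 0; 1 -0.008 -0.14 0 0; 1 -0.008 -0.12 0 0; 1 -0.008 -0.08 0 0")

```text
clock: 10.4
position: [0.5254, -0.2575, 0.2783]
ee_rot: [0.035, 0.999, -0.0, -0.0]
ft_force: [-0.2, 0.1, -1.0]
grip_width: 0.305
grasp_force: 36.0
```

Call:
arm_command(series="1 0 0 0 0; 1 0 0 0 0; 1 0 0 0 0; 1 0 0 0 0; 1 0 0 0 0; 1 0 0 0 0; 1 0 0 0 0; 1 0 0 0 0; 1 0 0 0 0; 1 0 0 0 0")

```text
clock: 11.65
position: [0.5261, -0.2549, 0.2783]
ee_rot: [0.034, 0.999, 0.0, 0.0]
ft_force: [-0.8, -0.3, -0.9]
grip_width: 0.299
grasp_force: 35.9
```

```bash
python3 see.py f 268 118 310 188
```

```text
[ 0.5261 -0.2549  0.2782] [[-0.998, 0.067, 0.0], [0.067, 0.998, 0.0], [0.0, 0.0, -1.0]] [ 0.07 -0.53 -1.22] [-0.01 -0.03  0.01] 0.3032461001919621 35.905247926712036
```

View pics/f.png

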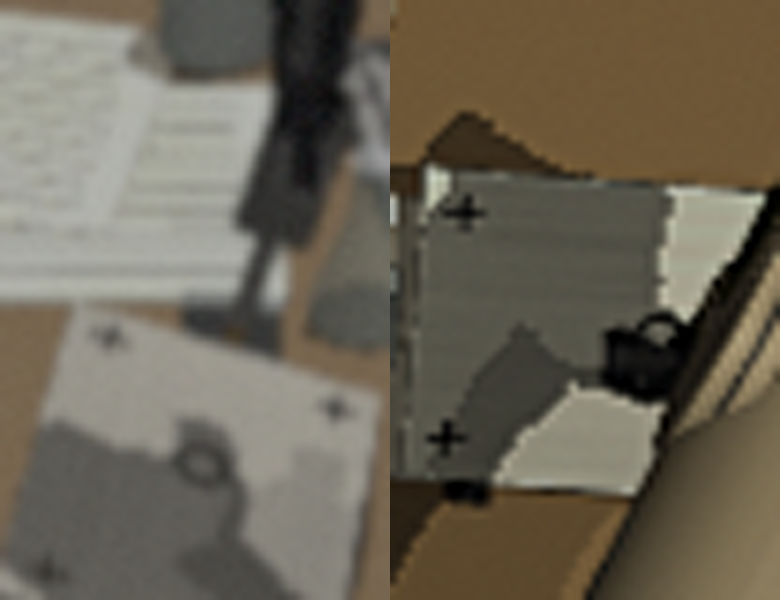

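```bash
python3 - <<'E'
from tilt import *
o=(242,78);T=[.5261,-.2549,.2782]
x,f,t=fit(T,[-.998,.067,0],cr((235,341),7.5,o),cr((268,233),7.5,o));print(x,f.round(2),t)
for a in(.2,.25,.3):
    u=np.array([-.998*np.sin(a),.067*np.sin(a),np.cos(a)])
    print(a,[((proj("side",T-d*u)-o+.5)*7.5-.5).round(0) for d in(.0525,.1225)])
print("ring",((proj("side",[.5695,-.257,.089])-o+.5)*7.5-.5).round(0))
E
```

```text
[0.25423424 0.05125628] [-0.51  0.74  0.81 -0.57] [ 0.55653549 -0.25694326  0.16084136]
0.2 [array([279., 233.]), array([244., 353.])]
0.25 [array([274., 231.]), array([232., 349.])]
0.3 [array([268., 229.]), array([219., 345.])]
ring [200. 466.]
```

Call:
arm_command(series="1 -0.0047 0.0003 0.028 0; 1 -0.0047 0.0003 0.028 0; 1 -0.0047 0.0003 0.028 0; 1 -0.0047 0.0003 0.028 0; 1 -0.0047 0.0003 0.028 0; 1 0 0 0 0; 1 0 0 0 0; 1 0 0 0 0; 1 0 0 0 0; 1 0 0 0 0")

```text
clock: 13.0
position: [0.5356, -0.2549, 0.2225]
ee_rot: [0.033, 0.999, 0.0, 0.0]
ft_force: [0.0, -0.1, -1.3]
grip_width: 0.299
grasp_force: 35.9
```

```bash
python3 see.py g 268 130 316 190
```

```text
[ 0.5356 -0.2549  0.2223] [[-0.998, 0.067, 0.0], [0.067, 0.998, 0.0], [-0.0, 0.0, -1.0]] [-0.24  0.24 -0.11] [ 0.04  0.02 -0.04] 0.3001859167022659 35.86762189865112
```

View pics/g.png

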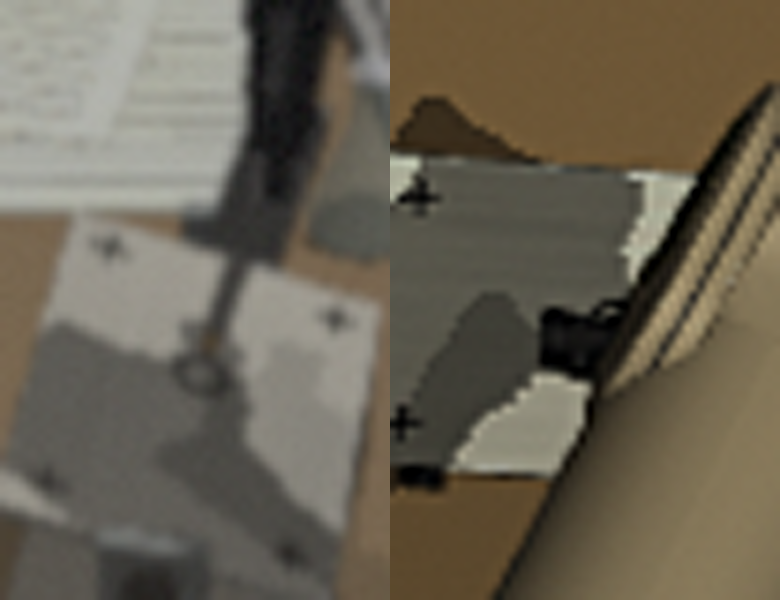

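```bash
python3 - <<'E'
from tilt import *
o=(242,90);r=np.array([.5695,-.257,.089]);n=np.array([-.25,.017,.967])
g=lambda X:((proj("side",X)-o+.5)*7.5-.5).round(1)
for h in(0,.01,.015,.02):print(h,g(r+h*n))
print(g(r+[.005,0,0]),g(r+[0,.005,0]))
E
```

```text
0 [200.2 376. ]
0.01 [205.8 360.7]
0.015 [208.7 353. ]
0.02 [211.5 345.2]
[189.8 375.4] [199.4 382.7]
```

```bash
cat > avg.py <<'E'
from workcell import manip, viewer
import numpy as np
F=[];p=[]
for i in range(8):
    viewer.camera("side");o=manip.get_obs();F.append(np.r_[o["ft_force"],o["torque"]]);p.append(o["position"])
F=np.array(F);print(np.mean(F,0).round(2),F.std(0).round(2),np.mean(p,0).round(4),o["clock"],"along n",(F[:,:3].mean(0)@[-.25,.017,.967]).round(2))
E
python3 avg.py
```

```text
[ 0.07 -0.08 -1.64 -0.02  0.03 -0.01] [0.36 0.29 0.38 0.04 0.03 0.02] [ 0.5355 -0.2549  0.2223] 13.5 along n -1.61
```

Call:
arm_command(series="1 -0.0015 0 0.006 0; 1 -0.0015 0 0.006 0; 1 -0.0015 0 0.006 0; 1 -0.0015 0 0.006 0; 1 -0.0015 0 0.006 0; 1 0 0 0 0; 1 0 0 0 0; 1 0 0 0 0; 1 0 0 0 0; 1 0 0 0 0")

```text
clock: 14.75
position: [0.5385, -0.2551, 0.2103]
ee_rot: [0.033, 0.999, 0.0, 0.0]
ft_force: [0.1, 0.3, -1.1]
grip_width: 0.302
grasp_force: 35.9
```

```bash
python3 avg.py
```

```text
[ 0.33 -0.24 -1.62 -0.02  0.01 -0.02] [0.22 0.3  0.62 0.03 0.04 0.02] [ 0.5385 -0.2551  0.2103] 15.15 along n -1.65
```

Call:
arm_command(series="1 -0.0006 0 0.0024 0; 1 -0.0006 0 0.0024 0; 1 -0.0006 0 0.0024 0; 1 -0.0006 0 0.0024 0; 1 0 0 0 0; 1 0 0 0 0; 1 0 0 0 0; 1 0 0 0 0; 1 0 0 0 0; 1 0 0 0 0")

```text
clock: 16.4
position: [0.5395, -0.2552, 0.2064]
ee_rot: [0.034, 0.999, 0.0, 0.0]
ft_force: [-0.9, 1.0, 0.2]
grip_width: 0.299
grasp_force: 36.1
```

```bash
python3 avg.py
```

```text
[-0.59 -0.18  0.14  0.05  0.12  0.  ] [0.38 0.39 0.56 0.02 0.03 0.03] [ 0.5395 -0.2551  0.2064] 16.8 along n 0.28
```

Call:
arm_command(series="1 -0.0006 0 0.0024 0; 1 -0.0006 0 0.0024 0; 1 -0.0006 0 0.0024 0; 1 -0.0006 0 0.0024 0; 1 0 0 0 0; 1 0 0 0 0; 1 0 0 0 0; 1 0 0 0 0; 1 0 0 0 0; 1 0 0 0 0")

```text
clock: 18.05
position: [0.5405, -0.2552, 0.2026]
ee_rot: [0.033, 0.999, 0.0, 0.0]
ft_force: [-1.5, 0.5, 1.4]
grip_width: 0.301
grasp_force: 36.3
```

```bash
python3 avg.py; python3 see.py i 268 130 316 190
```

```text
[-1.32  0.33  1.95  0.07  0.22 -0.02] [0.41 0.39 0.48 0.02 0.02 0.03] [ 0.5405 -0.2552  0.2026] 18.45 along n 2.22
[ 0.5405 -0.2552  0.2026] [[-0.998, 0.067, -0.0], [0.067, 0.998, 0.0], [0.0, 0.0, -1.0]] [-0.82 -0.82  2.17] [ 0.01  0.23 -0.06] 0.29893892516184456 36.287527084350586
```

View pics/i.png

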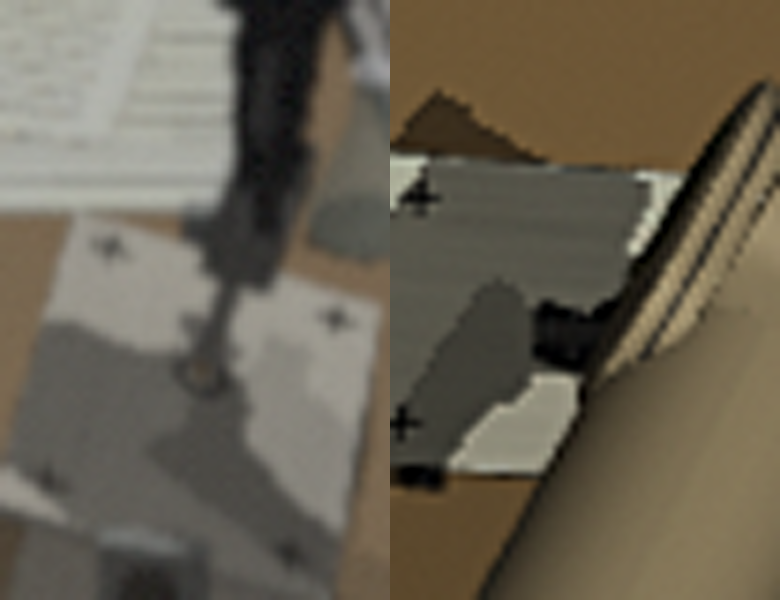

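The tip sits at crop (202,376), inside the ring. The force along the plate's normal is about 3.9 N, which puts the sprung tip roughly half way in. The stem's lean matches the plate's tilt.

```bash
python3 -c "
from workcell import manip
print(manip.hand_in())"
```

```text
the job is handed in; nothing more can be done
None
```

I handed the job in with the thermometer still gripped and its tip on the ring, pressing about 3.9 N (roughly half the spring travel) and leaning 0.25 rad against a measured plate tilt of about 0.255 rad; the hand-in gave no verdict.

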